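# Fit the upper tray on the cup stand

### The job

On the volunteers' tea table, pick up the white wooden-rimmed tray that has a round hole in each corner and set it on the cup stand as its upper tier, so that all four posts come up through the four corner holes and the tray lies level on the stand's two end panels. Lower it into place rather than dropping it, let go, and leave the tray without holes where it is.

Things in the scene. Friction and masses are not known exactly. Their poses are not given: they have to be found in the camera images.
- tray_grip (a point): Loose tray with holes, white with wooden rim, 150 (x) by 200 mm (y), floor 8 mm, rim 24 mm high, 0.35 kg. Four round holes, 34 mm wide, at x +-50, y +-75 mm from its middle. A carrying bar over the middle runs along y: 100 mm long, 16 wide, 20 high, on uprights at y +-44 mm. Point: centre of the bar, 62 mm above the tray's underside; axes as the tray's, z up. A half turn makes no difference.
- plain_grip (a point): The other tray, to be left alone: same size, colours, bar and axes, but its floor has no holes. This point is the centre of its bar, 62 mm above its underside.
- stand: Plywood cup stand, fixed, 160 (x) by 210 mm (y). End panels at y +-75 mm, 24 mm thick, 95 mm high, carry the tray; on them 4 steel posts at x +-50, y +-75 mm, 14 mm thick, tapered to 6 at the tips, 140 mm above the table. Three cups between the panels, 65 mm high. Origin: centre of underside, z up. Seated: the tray's y lies along the stand's y, its bar's centre is 157 mm above this origin.

How it is judged:
At the end, for the whole second after the job is handed in: The tray with corner holes lies level (within 4 degrees) on the stand's end panels, its bar centre 151 to 163 mm above the stand's underside, its middle within 18 mm and its length within 11 degrees of the stand's, all four posts through the holes, at rest and let go (z of tray_grip in the frame of stand between 0.151 and 0.163 m and horizontal distance between tray_grip and stand below 0.018 m and angle between the y axis of tray_grip and the y axis of stand, either way round below 0.2 rad and angle between tray_grip's own z axis and vertical below 0.07 rad and linear speed of tray below 0.03 m/s); the robot touches nothing.
It fails at once if the tray with corner holes falls freely on or beside the stand (faster than 0.6 m/s with no finger on it, a drop of about 20 mm) (linear speed of tray above 0.6 m/s and contact force between the fingers and tray below 0.2 N and horizontal distance between tray_grip and stand below 0.12 m).
It fails at once if the tray without holes is moved by more than 40 mm (distance of plain_grip from where it was at the start of the episode above 0.04 m).
It also fails if it takes over 42 s, if anything falls off the work surface, if the arm or the gripper's body presses on something with over 40 N, if the wrist force passes 120 N, or if a joint passes its speed limit or range.

### The arm

A 7-joint arm with a two-finger parallel gripper is mounted at the origin on the work surface. World frame = base frame: x ahead of the robot, y to its left, z up, the work surface at z = 0. Lengths are in m, angles in rad, forces in N, time in s.
With the tool pointing down it reaches from about 0.425 to 0.95 m from the base axis. Payload 16.7 kg.
Tool frame: the origin (TCP) lies at the very end of the fingers, on their centre line; the grasp point (between the pads) lies 19 mm behind it; z points along the fingers, y is the direction in which the jaws open and shut (so a half turn about z gives the same grasp; the last joint's range is limited). The gripper opens to 94 mm and grips with 3 to 60 N. Pads are 16 mm wide; open, the fingers measure 119 mm over their backs; the gripper's body (75 mm by 177 mm) begins 78 mm behind the grasp point.
Start: joints at [1.014, 0.426, 0.074, 1.606, -0.034, 1.111, -0.067], TCP at [0.268, -0.62, 0.205] pointing down, gripper open.
Joint ranges: [-2.85, 2.85], [-0.5, 2.14], [-1.23, 1.37], [0.21, 2.46], [-1.02, 4.16], [0.16, 2.05], [-2.73, 2.73]. Speed limits (rad/s): [1.89, 1.89, 2.39, 2.39, 3.01, 3.01, 3.01].

### API

Orientations are given as [roll, pitch, yaw] about the fixed x, y, z axes, in that order (R = Rz(yaw) Ry(pitch) Rx(roll)).
In Python, from workcell import arm, eyes, job gives the robot as it stands. The module is installed in compiled form; this text tells all that it offers.
- The arm moves only by the shell command python3 -m creep 'ROWS'. ROWS is JSON, a list of rows, each a list of 5 numbers: the closure, from 0 (fully open) to 1 (shut), then the shift along the tool's x, y, z in mm, then the turn about the tool's z in rad. In form: [[jaw, tx, ty, tz, twist], ...]. A call has 1 to 12 rows; each row shifts and turns the pose as measured when the row begins, along the tool's axes as they then stand; what a row does not reach is not made up. A row lasts 1/8 s, in which the tool goes at most 62.5 mm and 10.7 degrees, less where a joint would pass 70% of its speed; a pose out of reach is approached as far as the arm can. A call is refused whole if a number of a shift passes 62.5 or a number of a turn 0.188, either way. A call with a gripper value outside its range is refused whole. The fingers move at their own pace and stop on an object; the grip force is fixed at half the most. Time passes only in rows, so rows that do not move let the fingers close. It gives the time, the measured TCP pose, the force and the opening at its end, in the units of the state.
- arm.state(): the state, without advancing time (a new reading comes with each control period).
- eyes.capture(name): name is "scene" or "top" or "wrist"; returns the picture (384x512x3 uint8, red, green, blue); there is no depth.
- eyes.camera_model(name): a dict with "camera_matrix" (3x3 intrinsics, pixels), "extrinsics" (4x4, takes a point from world to camera coordinates). Camera axes: x right, y up, looking along -z (the intrinsics and any distortion apply to the point x, -y, -z); pixel columns grow to the right and rows downward; lengths in m; the calibration is good to about 2 mm. A picture is of the moment at which its call begins: read the wrist's pose just before it. camera_model takes no time and is no camera call; for the wrist camera it gives the pose at the moment of the call.
- job.job_done(): hands the job in, once; it reports no verdict.
The state is a dict: "clock": time; "q": joint angles; "dq": joint speeds; "effort": joint torques, N m; "eef_pos": TCP position; "tcp_rot": TCP orientation; "wrist_force": force on the tool from outside, world axes, zero at the start; "torque": the same for the moment, N m; "finger_gap": opening from 0.0 (shut) to 1.0 (fully open).
Only numpy, scipy, OpenCV 4.12 (cv2) and the standard library are available. Lean on these libraries where they do the work, as an engineer would, in place of code of your own. Each camera call takes 0.05 s, during which the arm holds its last target. There are 200 camera calls.

## Working session

There is one attempt and no reset: what is moved stays moved. The work goes in short steps, Python scripts to look and compute and a shell command to move; the robot and the scene stay as the last step left them, time stands still between calls to the robot, and variables do not carry over. Pictures are saved under pics/ and viewed, about 8 in all and at most 12, crops included, and the job is handed in when it is done.

```bash
mkdir -p pics
python3 - <<'E'
from workcell import arm, eyes
import cv2, numpy as np
s=arm.state(); print(s)
for n in ("top","scene"):
    im=eyes.capture(n); cv2.imwrite(f"pics/{n}0.png",im[:,:,::-1])
    m=eyes.camera_model(n); print(n,np.round(m["camera_matrix"],2).tolist(),np.round(m["extrinsics"],4).tolist(),[k for k in m])
E
```

```text
{'clock': 0.0, 'q': array([ 1.01348634,  0.42676117,  0.07382149,  1.60663277, -0.03411062,
        1.11077713, -0.06705845]), 'dq': array([-2.05183316e-04,  6.76409281e-04,  2.06691426e-03,  6.44279151e-05,
       -4.64695083e-04,  4.84075516e-04, -4.76560835e-05]), 'effort': array([ 2.15080386e-04, -9.35808563e+01,  3.66626814e+00, -4.54186141e+01,
       -4.88349341e-02,  2.00615998e-02,  9.47324838e-05]), 'eef_pos': array([ 0.26751631, -0.61923439,  0.2047439 ]), 'tcp_rot': array([-3.14027510e+00,  7.85701241e-05,  4.07841179e-01]), 'wrist_force': array([ 0.71275692, -0.10427932, -0.03817943]), 'torque': array([-0.02156307, -0.01296026, -0.02652476]), 'finger_gap': 0.9963851702823835}
top [[394.68, 0.0, 253.73], [0.0, 394.68, 191.43], [0.0, 0.0, 1.0]] [[0.0289, -0.9996, -0.0028, -0.0212], [0.9847, 0.0279, 0.172, -0.5179], [-0.1718, -0.0078, 0.9851, -1.1332], [0.0, 0.0, 0.0, 1.0]] ['camera_matrix', 'extrinsics']
scene [[402.64, 0.0, 254.71], [0.0, 402.64, 192.69], [0.0, 0.0, 1.0]] [[-0.7295, 0.6839, 0.01, 0.3649], [-0.4111, -0.4501, 0.7927, 0.1349], [0.5466, 0.5742, 0.6095, -1.4387], [0.0, 0.0, 0.0, 1.0]] ['camera_matrix', 'extrinsics']
```

View pics/top0.png

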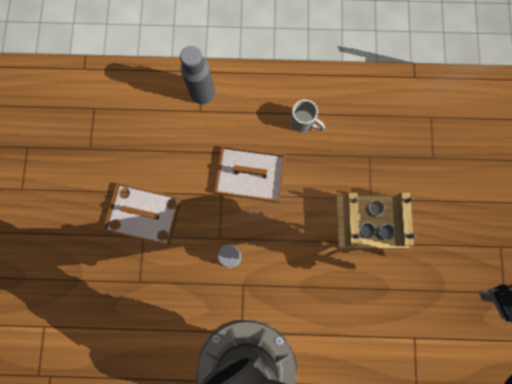

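View pics/scene0.png

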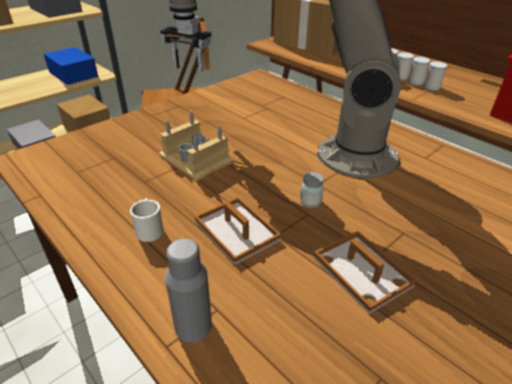

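The top view shows the holed tray at about (142,214), with four brown dots in its corners. The plain tray is at (249,174), the stand at (376,220), a jar at (230,256), a mug at (306,116) and a bottle at (197,75). I'll enlarge the holed tray and the stand.

Run:
```python
import cv2, numpy as np
im=cv2.imread("pics/top0.png")
def crop(u,v):
    c=cv2.resize(im[v:v+80,u:u+80],None,fx=5,fy=5,interpolation=cv2.INTER_CUBIC)
    for k in range(0,80,10):
        cv2.putText(c,str(u+k),(k*5,8),0,.3,(0,255,255),1);cv2.putText(c,str(v+k),(0,k*5+4),0,.3,(0,255,255),1)
        c[::1,k*5]=c[::1,k*5]//2+60; c[k*5,:]=c[k*5,:]//2+60
    return c
cv2.imwrite("pics/crop.png",np.hstack([crop(100,175),crop(335,180)]))
```

```text
(no output)
```

View pics/crop.png

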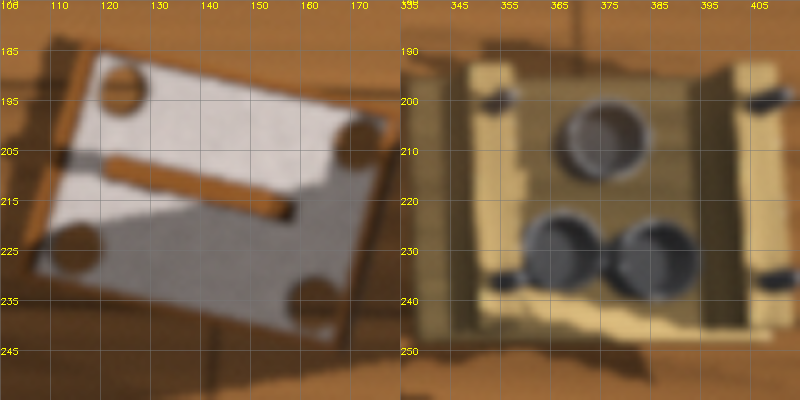

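```bash
cat > h.py <<'E'
import numpy as np, cv2
from workcell import arm, eyes
from scipy.optimize import least_squares
from scipy.spatial.transform import Rotation as R
def proj(m,P):
    E=np.array(m["extrinsics"]); K=np.array(m["camera_matrix"])
    c=np.asarray(P,float)@E[:3,:3].T+E[:3,3]
    return np.c_[K[0,2]+K[0,0]*c[:,0]/-c[:,2], K[1,2]+K[1,1]*-c[:,1]/-c[:,2]]
def place(p,L,z=0):
    L=np.asarray(L,float);c,s=np.cos(p[2]),np.sin(p[2])
    return np.c_[p[0]+c*L[:,0]-s*L[:,1],p[1]+s*L[:,0]+c*L[:,1],L[:,2]+z]
def fit(m,L,px,p0,z=0):
    r=least_squares(lambda p:(proj(m,place(p,L,z))-px).ravel(),p0)
    return r.x, r.fun.reshape(-1,2)
E
python3 - <<'E'
from h import *
m=eyes.camera_model("top")
# order: +x side is up in image, +y is left
L=[(.05,.075,.008),(.05,-.075,.008),(-.05,.075,.008),(-.05,-.075,.008)]
p,r=fit(m,L,[(124.3,193),(171.5,203.5),(115,224.5),(162.5,235.5)],[.5,.3,0]); print("tray",p.round(4),r.round(1).tolist())
B=[(0,.05,.072),(0,-.05,.072)]
print("bar",proj(m,place(p,B)).round(1))
T=[(.05,.075,.14),(.05,-.075,.14),(-.05,.075,.14),(-.05,-.075,.14)]
T+=[(x,y,.095) for x,y,_ in T]
s,r=fit(m,T,[(357.5,199),(411.5,198.5),(358.5,235.3),(413,235),(352.5,201.5),(405,202),(353.5,236.5),(407,237)],[.5,-.3,0]); print("stand",s.round(4),r.round(1).tolist())
print(proj(m,place(s,[(.08,.105-.018,.095),(.08,.063,.095),(-.08,-.063,.095),(-.08,-.087,.095)])).round(1))
E
```

```text
tray [ 0.4453  0.3288 -0.197 ] [[-0.1, -0.2], [-0.2, 0.1], [0.1, -0.0], [0.2, 0.1]]
bar [[120.5 207.6]
 [153.8 215.3]]
stand [ 0.4414 -0.364   0.023 ] [[-1.1, -0.3], [-0.0, 0.5], [-0.6, 0.2], [0.8, 0.8], [-0.1, -0.4], [0.3, -0.6], [0.2, -0.0], [0.4, -0.2]]
[[347.8 190.7]
 [356.2 190.7]
 [403.8 247.6]
 [412.4 247.6]]
```

The fit places the tray at (0.445, 0.329) with yaw -0.197, and the stand at (0.441, -0.364) with yaw 0.023. To grasp, the tool yaw should be 1.374, so I'll twist and raise first.

```bash
python3 -m creep '[[0,0,0,-10,-0.165],[0,0,0,-10,-0.165],[0,0,0,-10,-0.165],[0,0,0,-10,-0.165],[0,0,0,-10,-0.165],[0,0,0,-10,-0.165],[0,0,0,0,0]]'
```

```text
clock: 0.98
eef_pos: [0.2669, -0.6179, 0.2634]
tcp_rot: [-3.137, -0.006, 1.428]
wrist_force: [-0.9, 0.1, -0.3]
finger_gap: 0.999
```

```bash
python3 -m creep '[[0,54,16,0,0],[0,54,16,0,0],[0,54,16,0,0],[0,54,16,0,0],[0,54,16,0,0],[0,54,16,0,0],[0,54,16,0,0],[0,54,16,0,0],[0,54,16,0,0],[0,54,16,0,0]]'
```

```text
clock: 2.22
eef_pos: [0.5164, -0.0985, 0.2595]
tcp_rot: [-3.132, -0.009, 1.371]
wrist_force: [1.7, -1.0, -0.0]
finger_gap: 1.004
```

```bash
python3 -m creep '[[0,50,-19,0,0],[0,50,-19,0,0],[0,50,-19,0,0],[0,50,-19,0,0],[0,50,-19,0,0],[0,50,-19,0,0],[0,50,-19,0,0],[0,50,-19,0,0],[0,0,0,0,0]]'
python3 - <<'E'
from h import *
m=eyes.camera_model("wrist"); im=eyes.capture("wrist").copy()
L=[(.05,.075,.008),(.05,-.075,.008),(-.05,.075,.008),(-.05,-.075,.008),(0,.05,.072),(0,-.05,.072)]
q=proj(m,place([.4453,.3288,-.197],L)); print(q.round(1).tolist())
for u,v in q: cv2.drawMarker(im,(int(u),int(v)),(255,0,0),0,10,1)
cv2.imwrite("pics/w1.png",im[:,:,::-1]); print(arm.state()["eef_pos"])
E
```

```text
clock: 3.35
eef_pos: [0.4481, 0.3416, 0.2599]
tcp_rot: [-3.125, -0.009, 1.331]
wrist_force: [-0.1, -0.8, 0.2]
finger_gap: 1.0
[[294.2, 117.6], [295.1, 221.9], [220.4, 120.7], [227.6, 224.1], [257.3, 143.0], [260.5, 222.7]]
[0.44897009 0.33934782 0.25967058]
```

View pics/w1.png

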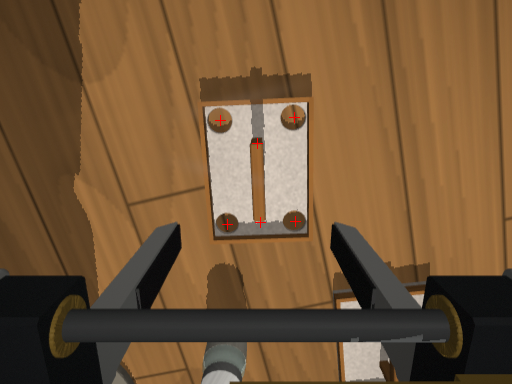

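The predicted marks land on all four holes, at (220,120), (293,118), (227,223) and (294,221), to within about 1 px. The bar runs from (257,141) to (257,220). I'll correct the offset and descend.

```bash
python3 -m creep '[[0,-11,-1,0,-0.043],[0,0,0,40,0],[0,0,0,40,0],[0,0,0,40,0],[0,0,0,25,0],[0,0,0,0,0]]'
```

```text
clock: 4.15
eef_pos: [0.4459, 0.3206, 0.1085]
tcp_rot: [-3.126, -0.004, 1.346]
wrist_force: [1.3, 0.6, -0.7]
finger_gap: 1.001
```

```bash
python3 -m creep '[[0,8,-2,0,-0.028],[0,0,0,25,0],[0,0,0,25,0],[0,0,0,16,0],[0,0,0,0,0]]'
```

```text
clock: 4.78
eef_pos: [0.449, 0.3315, 0.0466]
tcp_rot: [-3.133, -0.009, 1.373]
wrist_force: [0.5, 0.0, -0.1]
finger_gap: 1.0
```

```bash
python3 -m creep '[[0,-3,-3,3,0],[0,0,0,0,0],[1,0,0,0,0],[1,0,0,0,0],[1,0,0,0,0],[1,0,0,0,0],[1,0,0,0,0],[1,0,0,0,0]]'; python3 -m creep '[[1,0,0,-10,0],[1,0,0,-15,0],[1,0,0,-15,0],[1,0,0,0,0]]'
```

```text
clock: 5.78
eef_pos: [0.4465, 0.33, 0.0461]
tcp_rot: [-3.135, -0.011, 1.373]
wrist_force: [-0.0, 0.2, 0.0]
finger_gap: 0.4
clock: 6.28
eef_pos: [0.447, 0.3299, 0.0899]
tcp_rot: [-3.136, -0.012, 1.373]
wrist_force: [0.5, 0.4, -0.8]
finger_gap: 0.006
```

The fingers were still closing when I lifted, because they are slower than I allowed for. They shut above the bar without gripping it. I'll reopen and check the tray.

```bash
python3 -m creep '[[0,0,0,-10,0],[0,0,0,0,0],[0,0,0,0,0],[0,0,0,0,0],[0,0,0,0,0],[0,0,0,0,0],[0,0,0,0,0],[0,0,0,0,0],[0,0,0,0,0],[0,0,0,0,0]]'
python3 - <<'E'
from h import *
m=eyes.camera_model("wrist"); im=eyes.capture("wrist").copy()
L=[(.05,.075,.008),(.05,-.075,.008),(-.05,.075,.008),(-.05,-.075,.008),(0,.05,.072),(0,-.05,.072)]
for u,v in proj(m,place([.4453,.3288,-.197],L)): cv2.drawMarker(im,(int(u),int(v)),(255,0,0),0,10,1)
cv2.imwrite("pics/w2.png",im[:,:,::-1]); print(arm.state()["eef_pos"])
E
```

```text
clock: 7.52
eef_pos: [0.4466, 0.3293, 0.0996]
tcp_rot: [-3.135, -0.011, 1.373]
wrist_force: [0.4, -0.2, 0.6]
finger_gap: 0.992
[0.44658536 0.32927686 0.09961037]
```

View pics/w2.png

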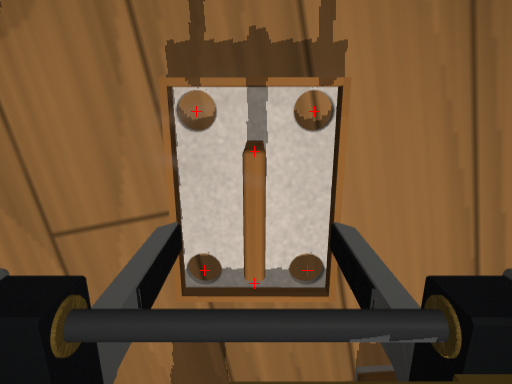

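The tray has not moved: the marks are still on the holes, and the bar at (255,145)–(255,280) is centred between the fingers. I'll descend again and allow the full closing time.

```bash
python3 -m creep '[[0,0,-1,25,0],[0,0,0,20,0],[0,0,0,11,0],[0.2,0,0,0,0],[1,0,0,0,0],[1,0,0,0,0],[1,0,0,0,0],[1,0,0,0,0],[1,0,0,0,0],[1,0,0,0,0],[1,0,0,0,0],[1,0,0,0,0]]'; python3 -m creep '[[1,0,0,0,0],[1,0,0,0,0],[1,0,0,0,0],[1,0,0,0,0]]'
```

```text
clock: 9.07
eef_pos: [0.4466, 0.3312, 0.0437]
tcp_rot: [-3.138, -0.013, 1.373]
wrist_force: [-1.2, 0.2, 0.5]
finger_gap: 0.171
clock: 9.57
eef_pos: [0.4466, 0.3311, 0.0437]
tcp_rot: [-3.138, -0.013, 1.373]
wrist_force: [-0.5, 0.1, 1.1]
finger_gap: 0.167
```

```bash
python3 -m creep '[[1,0,0,-10,0],[1,0,0,-25,0],[1,0,0,-30,0],[1,0,0,-30,0],[1,0,0,-30,0],[1,0,0,-30,0],[1,0,0,-30,0],[1,0,0,-25,0],[1,0,0,0,0]]'
```

```text
clock: 10.7
eef_pos: [0.4448, 0.3268, 0.2626]
tcp_rot: [-3.135, -0.011, 1.374]
wrist_force: [0.4, -0.7, -4.6]
finger_gap: 0.171
```

```bash
python3 -m creep '[[1,0,0,0,-0.07],[1,0,0,0,-0.08],[1,-20,3,0,-0.07],[1,-38,6,0,0],[1,-40,6,0,0],[1,-40,6,0,0],[1,-40,6,0,0],[1,-40,6,0,0],[1,-40,6,0,0],[1,-40,6,0,0],[1,-40,4,0,0]]'
```

```text
clock: 12.08
eef_pos: [0.4972, -0.0201, 0.2456]
tcp_rot: [-3.122, -0.009, 1.609]
wrist_force: [0.2, -0.1, -4.2]
finger_gap: 0.17
```

```bash
python3 -m creep '[[1,-36,-7,-3,0],[1,-40,-8,-3,0],[1,-40,-8,-3,0],[1,-40,-8,-3,0],[1,-40,-8,-3,0],[1,-40,-8,-3,0],[1,-40,-8,-3,0],[1,-30,-7,-2,0],[1,-16,-4,0,0],[1,0,0,0,0]]'
python3 - <<'E'
from h import *
L=[(.05,.075,.14),(.05,-.075,.14),(-.05,.075,.14),(-.05,-.075,.14)]
S=[.4414,-.364,.023]
for n in ("wrist","top"):
    m=eyes.camera_model(n); im=eyes.capture(n).copy()
    for u,v in proj(m,place(S,L)): cv2.drawMarker(im,(int(u),int(v)),(255,0,0),0,8,1)
    if n=="top": im=cv2.resize(im[150:290,290:460],None,fx=3.66,fy=3.66)[:512]
    cv2.imwrite(f"pics/p_{n}.png",im[:,:,::-1])
print(arm.state())
E
```

```text
clock: 13.32
eef_pos: [0.4345, -0.3553, 0.254]
tcp_rot: [-3.107, -0.016, 1.606]
wrist_force: [0.1, 0.6, -5.4]
finger_gap: 0.166
{'clock': 13.425, 'q': array([ 0.87695154,  0.2446218 , -0.37220949,  1.75959176,  0.09894464,
        1.19306312,  0.51250987]), 'dq': array([-0.00984887, -0.00964748, -0.00790473, -0.00342212, -0.00358968,
        0.00247615,  0.00080949]), 'effort': array([  1.53357781, -74.16172743,  -2.15165868, -47.99369931,
         0.16733701,   0.2826466 ,   0.07877512]), 'eef_pos': array([ 0.43522422, -0.35383074,  0.25444985]), 'tcp_rot': array([-3.10750515, -0.01652407,  1.60815747]), 'wrist_force': array([-0.54662287,  0.6420387 , -4.29261922]), 'torque': array([-0.02389784, -0.21119782,  0.03096253]), 'finger_gap': 0.16890051246857973}
```

View pics/p_wrist.png

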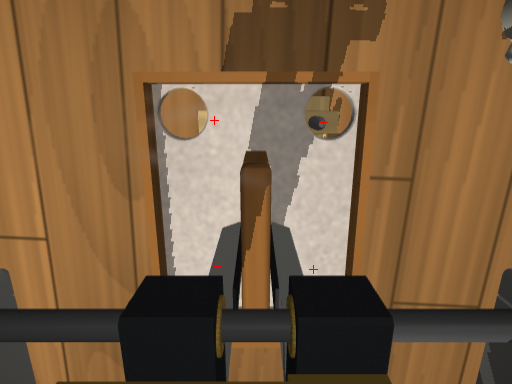

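The wrist view shows the held tray, with its far holes at (184,113) and (328,113). One post is visible through the right hole at (317,123), where (322,122) was predicted. I'll compute the remaining offset.

Run:
```python
from h import *
m=eyes.camera_model("wrist"); s=arm.state()
E=np.array(m["extrinsics"]);K=np.array(m["camera_matrix"])
Rt=R.from_euler("xyz",s["tcp_rot"]).as_matrix(); p=s["eef_pos"]
def ray(u,v): 
    d=E[:3,:3].T@np.array([(u-K[0,2])/K[0,0],-(v-K[1,2])/K[1,1],-1]); return -E[:3,:3].T@E[:3,3],d
n=-Rt[:,2]; P0=p+Rt[:,2]*(.043-.008)   # floor top plane
H=[]
for u,v in [(184,113),(328,113)]:
    o,d=ray(u,v); H.append(o+d*(n@(P0-o))/(n@d))
H=np.array(H); print(H.round(4), np.linalg.norm(H[1]-H[0]))
xd=H[1]-H[0]; yd=np.array([-xd[1],xd[0],0]);yd/=np.linalg.norm(yd)
print("tray mid",(H.mean(0)-.075*yd).round(4),"yaw",np.arctan2(xd[1],xd[0]),"tcp",p, "axis down",Rt[:,2].round(4))
o,d=ray(317,123); print("post seen at z=.14:",(o+d*(.14-o[2])/d[2]).round(4), place([.4414,-.364,.023],[(.05,.075,.14)]))
```

```text
[[ 0.383  -0.2815  0.2223]
 [ 0.479  -0.2778  0.2191]] 0.0961645771419317
tray mid [ 0.4339 -0.3546  0.2207] yaw 0.03843299329343001 tcp [ 0.43522422 -0.35383074  0.25444985] axis down [-0.0347  0.0152 -0.9993]
post seen at z=.14: [ 0.4848 -0.2874  0.14  ] [[ 0.48966193 -0.28786994  0.14      ]]
```

View pics/p_top.png

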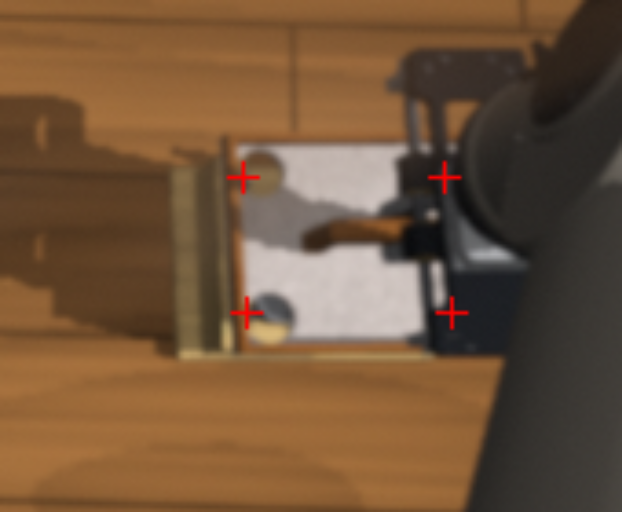

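The top crop shows the tray above the stand, with its left holes at about (262,172) and (270,318) in the crop. The tray middle is about (5, -9) mm short of the stand. I'll correct that, descend until it is just above the posts, and look again.

```bash
python3 -m creep '[[1,-9,5,0,0.014],[1,0,1,20,0],[1,0,1,20,0],[1,0,0,18,0],[1,0,0,0,0],[1,0,0,0,0]]'
python3 - <<'E'
from h import *
L=[(.05,.075,.14),(-.05,.075,.14)]
m=eyes.camera_model("wrist"); im=eyes.capture("wrist").copy()
for u,v in proj(m,place([.4414,-.364,.023],L)): cv2.drawMarker(im,(int(u),int(v)),(255,0,0),0,8,1)
cv2.imwrite(f"pics/p2.png",im[:,:,::-1]); print(arm.state()["eef_pos"])
E
```

```text
clock: 14.18
eef_pos: [0.4447, -0.3597, 0.1955]
tcp_rot: [-3.11, -0.015, 1.597]
wrist_force: [-0.5, 0.2, -4.0]
finger_gap: 0.168
[ 0.44461495 -0.35967649  0.19550514]
```

View pics/p2.png

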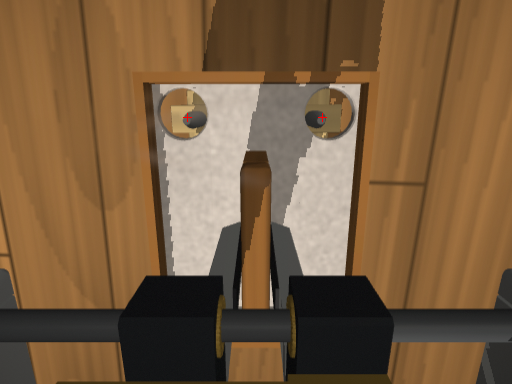

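Both far post tips, at (187,118) and (323,119), show through the holes and match the predictions. I'll correct by about 5 mm and lower slowly.

```bash
python3 -m creep '[[1,-4,-1,0,0],[1,-1,0,10,0],[1,0,0,10,0],[1,0,0,10,0],[1,0,0,8,0],[1,0,0,0,0]]'
```

```text
clock: 14.98
eef_pos: [0.4423, -0.3648, 0.1553]
tcp_rot: [-3.11, -0.014, 1.597]
wrist_force: [0.2, -0.6, -3.6]
finger_gap: 0.171
```

```bash
python3 -m creep '[[1,0,0,6,0],[1,0,0,4,0],[1,0,0,3,0],[1,0,0,0,0],[1,0,0,0,0]]'
```

```text
clock: 15.6
eef_pos: [0.4424, -0.3648, 0.1419]
tcp_rot: [-3.111, -0.014, 1.597]
wrist_force: [0.1, 0.1, -4.2]
finger_gap: 0.174
```

```bash
python3 -m creep '[[1,0,0,2,0],[1,0,0,1,0],[1,0,0,0,0]]'; python3 -m creep '[[1,0,0,2,0],[1,0,0,0,0]]'
```

```text
clock: 15.98
eef_pos: [0.4422, -0.365, 0.1403]
tcp_rot: [-3.111, -0.013, 1.596]
wrist_force: [1.2, 0.9, 0.6]
finger_gap: 0.168
clock: 16.23
eef_pos: [0.4415, -0.365, 0.1394]
tcp_rot: [-3.11, -0.012, 1.596]
wrist_force: [2.0, 0.6, 0.9]
finger_gap: 0.169
```

Contact came at about 0.140, as expected, and the stand now carries the tray's weight. I'll open the gripper.

```bash
python3 -m creep '[[0.75,0,0,0,0],[0.7,0,0,0,0],[0.5,0,0,0,0],[0,0,0,0,0],[0,0,0,0,0],[0,0,0,0,0],[0,0,0,0,0],[0,0,0,0,0],[0,0,0,0,0],[0,0,0,0,0]]' && python3 -m creep '[[0,0,0,0,0],[0,0,0,-10,0],[0,0,0,-25,0],[0,0,0,-40,0],[0,0,0,-40,0],[0,0,0,-40,0],[0,0,0,0,0]]'
python3 - <<'E'
from h import *
m=eyes.camera_model("wrist"); im=eyes.capture("wrist").copy()
cv2.imwrite(f"pics/p3.png",im[:,:,::-1]); 
t=eyes.capture("scene")[90:200,130:270]; cv2.imwrite("pics/s3.png",cv2.resize(t,None,fx=4,fy=4,interpolation=2)[:,:,::-1])
E
```

```text
clock: 17.48
eef_pos: [0.442, -0.3654, 0.1396]
tcp_rot: [-3.111, -0.012, 1.596]
wrist_force: [0.4, 0.6, -0.2]
finger_gap: 1.001
clock: 18.35
eef_pos: [0.447, -0.3668, 0.303]
tcp_rot: [-3.113, -0.011, 1.596]
wrist_force: [0.0, -0.2, 0.0]
finger_gap: 1.003
```

View pics/p3.png

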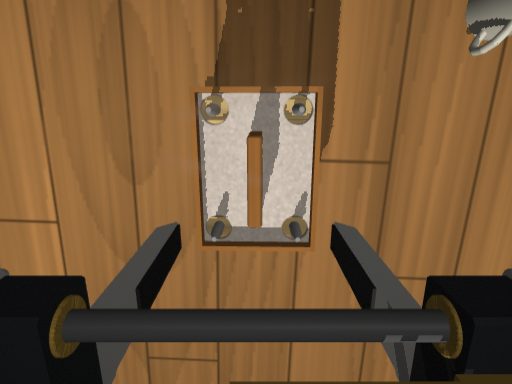

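View pics/s3.png

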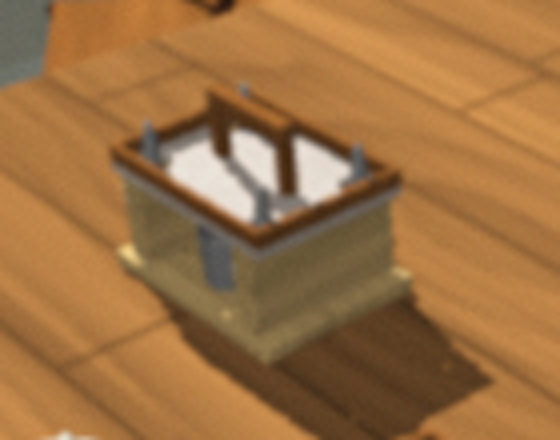

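All four posts come up through the holes: (214,109), (298,109), (217,229) and (294,229) in the wrist view. The scene view shows the tray level on both end panels. The gripper is clear and reads about zero force, so I'm handing in.

```bash
python3 -c "
from workcell import job; print(job.job_done())"
```

```text
the job is handed in; nothing more can be done
None
```

The tray with corner holes now sits on the cup stand as its upper tier, and I handed the job in at about 18.5 s. No verdict was reported.

- **First grasp missed:** the fingers close more slowly than I allowed for, and I lifted before they reached the bar. A wrist picture showed the tray had not moved, so I repeated the grasp, and it held with the gap reading about 16 mm, the width of the bar.
- **Placing:** I lowered the tray slowly and felt it touch the stand with the fingertips at z of about 0.140 m. I then eased it down about 1 mm more, let go and withdrew. The tool was tilted about 1.8° while placing, and the tray ended up looking level.
- **Last checks:** the wrist and scene pictures show all four posts through the holes and the tray resting on both end panels. The robot is clear of it, with wrist force about zero. I judged the final level and height by eye and from that fingertip height; I did not measure them separately.
- **Small disagreement:** two estimates of the stand's x position differed by about 5 mm. That is within the 10 mm of play around each post.
- **Plain tray:** I never touched it and carried the other tray well above it. I did not take a picture of it at the end.

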